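# Hold a gauge block in the air-gauging slot

### The job

Set the air valve half open first: its lever at 45 degrees, midway between across the pipe and along the pipe. Then take the longest of the three gauge blocks out of the rack and pass it gently, upright, down through the slot in the gauging head's guard plate, until its lower end is below both air jets but still clear of the base plate. Finish holding it still there in the gripper, not leaning hard on the slot, and leave the other two blocks and everything else on the bench where they are.

Things in the scene. Friction and masses are not known exactly. Their poses are not given: they have to be found in the camera images.
- gauge_long: the longest of three alike blocks, the one to use: plain steel gauge block, 35 x 9 mm in section and 100 mm long, standing upright in one of the rack's three pockets. Origin: centre of its lower end. x: along its 35 mm side, y: through its 9 mm thickness, z: up. About 0.25 kg. The two flat 35 mm wide faces are the ones to grip, near the top.
- gauge_mid: the middle one: plain steel gauge block, 35 x 9 mm in section and 75 mm long, standing upright in one of the rack's three pockets. Origin: centre of its lower end. x: along its 35 mm side, y: through its 9 mm thickness, z: up.
- gauge_short: the shortest: plain steel gauge block, 35 x 9 mm in section and 50 mm long, standing upright in one of the rack's three pockets. Origin: centre of its lower end. x: along its 35 mm side, y: through its 9 mm thickness, z: up.
- rack: fixed wooden rack, 200 x 60 x 30 mm, with three pockets in a row along its x at -62, 0 and +62 mm; each pocket is 38 x 12 mm, 20 mm deep (its floor is 10 mm above the bench), long side along x. Any block may stand in any pocket. Origin: centre of the underside, z up.
- head: fixed air-gauging head: base plate 110 x 110 mm, its top 12 mm above the bench; aluminium walls at its +y and -y sides, open at the x ends; on top a level aluminium guard plate, 100 (x) x 104 (y) mm, 10 mm thick, underside 65 mm and top 75 mm above the bench, with one slot through its middle. Origin: centre of the underside, on the bench; z up.
- jets (a point): midpoint between the two brass air jets under the guard, straight below the slot, 45 mm above the bench. The jets point at each other along the head's y; 8 mm diameter (lowest edge 41 mm above the bench), 28 mm between their tips.
- slot (a point): centre of the guard's slot at the top face of the guard plate, 75 mm above the bench. The slot is 37 mm long along the head's x and 11 mm wide along its y, with 1 mm chamfer at the top: 2 mm wider and longer than the section of the block. Axes as the head's.
- air_valve: fixed quarter-turn air valve: grey foot 70 x 90 mm, brass body, steel pipe along its y (130 mm long, 20 mm diameter, axis 36 mm above the bench), a round plate with three raised black marks (shut, half, open) under the lever. Origin: centre of the underside, z up.
- valve_axis (a point): point on the vertical turning axis of the valve lever, at mid height of the lever, 76 mm above the bench.
- lever_grip (a point): grip point on the straight steel lever, 65 mm from the turning axis, mid height, 76 mm above the bench. The lever is a flat bar 12 mm wide, 10 mm thick, reaching 90 mm from the axis; free room beside and below it.
- valve (a joint): lever angle in rad. 0: shut, lever square across the pipe, pointing to the valve's -x. It grows anticlockwise seen from above, to 1.571 fully open, lever along the pipe, pointing to the valve's -y. Half open is 0.785. Stiff (about 0.15 N m), stays where it is left.
- ring_big: bystander, loose: steel setting ring, 44 mm outside, 22 mm bore, 14 mm high. Origin: centre of its underside.
- ring_small: bystander, loose: steel setting ring, 34 mm outside, 16 mm bore, 12 mm high. Origin: centre of its underside.
- dropper: bystander, loose: clear dropper bottle, 30 mm diameter, 75 mm tall. Origin: centre of its underside.
- vblock: bystander, loose: dark steel V-block, 50 x 40 x 32 mm. Origin: centre of its underside.
- square: bystander, loose: steel try square lying flat, stock 100 x 18 x 14 mm, blade 120 mm. Origin: centre of its underside (of the stock).
- blower: bystander, loose: black rubber blower bulb, 56 mm diameter, 75 mm tall. Origin: centre of its underside.
- jar: bystander, loose: amber glass jar with black cap, 52 mm diameter, 60 mm tall. Origin: centre of its underside.

How it is judged:
By the outcome, as a careful person would: the job done as asked, in the order asked, and still so for the second after the job is handed in, while the arm keeps its last pose, push and grip.
It also fails if it takes over 61 s, if anything falls off the work surface, if the arm or the gripper's body presses on something with over 40 N, if the wrist force passes 120 N, or if a joint passes its speed limit or range.

### The arm

A 6-joint arm with a two-finger parallel gripper is mounted at the origin on the work surface. World frame = base frame: x ahead of the robot, y to its left, z up, the work surface at z = 0. Lengths are in m, angles in rad, forces in N, time in s.
With the tool pointing down it reaches from about 0.375 to 0.9 m from the base axis. Payload 3.1 kg.
Tool frame: the origin (TCP) lies between the finger pads; the fingertips stand 11 mm ahead of it and the grasp point (between the pads) lies 8 mm behind it; z points along the fingers, y is the line along which they close (so a half turn about z gives the same grasp; the last joint's range is limited). The gripper opens to 87 mm and grips with 3 to 60 N. Pads are 19 mm wide; open, the fingers measure 117 mm over their backs; the gripper's body (75 mm by 190 mm) begins 51 mm behind the grasp point.
Start: joints at [0.96, 0.527, 1.433, -0, 1.181, -0.178], TCP at [0.262, 0.567, 0.202] pointing down, gripper open.
Joint ranges: [-3.08, 3.08], [-0.75, 2.2], [0.22, 2.44], [-1.43, 4.57], [0, 2.65], [-2.85, 2.85]. Speed limits (rad/s): [2.79, 2.79, 3.14, 3.14, 3.14, 3.14].

### API

Orientations are given as a unit quaternion [x, y, z, w].
In Python, from rig import get_obs, camera, hand_in gives the robot as it stands.
- The arm moves only by the shell command python3 -m pendant 'ROWS' [FORCE]. ROWS is JSON, a list that holds one entry, the list of rows, each a list of 7 numbers: the shift along the tool's x, y, z in m, then the turn, a rotation vector about the tool's x, y, z in degrees, then the opening, from 0 (shut) to 1 (fully open). In form: [[[x, y, z, ax, ay, az, fingers], ...]]. A call has exactly 5 rows; each row shifts and turns the commanded pose from where the row before left it, along the tool's axes as they then stand; what a row does not reach is not made up. A row lasts 1/8 s, in which the tool goes at most 62.5 mm and 10.7 degrees, less where a joint would pass 70% of its speed; a pose out of reach is approached as far as the arm can. A call with a gripper value outside its range is refused whole. The fingers move at their own pace and stop on an object; FORCE is the grip in N (left out, the last holds). Time passes only in rows, so rows that do not move let the fingers close, or fill a call up. It gives the time, the measured TCP pose, the force, the opening and the grip force at its end, in the units of the state.
- get_obs(): the state, without advancing time (a new reading comes with each control period).
- camera(name): name is "scene" or "top"; returns a dict with "img" (420x560x3 uint8, red, green, blue), "intrinsics" (3x3 intrinsics, pixels), "R" (3x3) and "t" (3): a world point X has camera coordinates R X + t. Camera axes: x right, y down, z forward; pixel columns grow to the right and rows downward; lengths in m; the calibration is good to about 2 mm. A picture is of the moment at which its call begins. There is no depth.
- hand_in(): hands the job in; it is judged then, once.
The state is a dict: "time": time; "q": joint angles; "joint_velocities": joint speeds; "joint_torque": joint torques, N m; "position": TCP position; "tool_rot": TCP orientation; "ft_force": force on the tool from outside, world axes, zero at the start; "moment": the same for the moment, N m; "grip_width": finger opening in m; "grip_force": force on a finger pad.
Only numpy, scipy, OpenCV 4.12 (cv2) and the standard library are available. Lean on these libraries where they do the work, as an engineer would, in place of code of your own. Each camera call takes 0.05 s, during which the arm holds its last target. There are 200 camera calls.

## Working session

There is one attempt and no reset: what is moved stays moved. The work goes in short steps, Python scripts to look and compute and a shell command to move; the robot and the scene stay as the last step left them, time stands still between calls to the robot, and variables do not carry over. Pictures are saved under pics/ and viewed, at most 10 in all, crops included, and the job is handed in when it is done.

```bash
ls; mkdir -p pics; python3 - <<'E'
from rig import get_obs,camera
import cv2,numpy as np
o=get_obs(); print({k:np.round(v,3).tolist() for k,v in o.items()})
for n in("scene","top"):
    c=camera(n); cv2.imwrite(f"pics/{n}0.png",cv2.resize(c["img"][:,:,::-1],(800,600),interpolation=cv2.INTER_CUBIC)); np.savez(f"pics/{n}0.npz",**c)
    print(n,c["intrinsics"].tolist(),np.round(c["R"],4).tolist(),np.round(c["t"],4).tolist(),(-c["R"].T@c["t"]).round(3))
E
```

```text
pics
{'time': 0.0, 'q': [0.96, 0.528, 1.434, 0.0, 1.181, -0.178], 'joint_velocities': [0.001, -0.0, 0.0, 0.001, -0.001, 0.001], 'joint_torque': [0.002, -44.004, -17.66, 0.063, 0.058, -0.0], 'position': [0.262, 0.567, 0.201], 'tool_rot': [0.215, 0.977, -0.001, -0.0], 'ft_force': [0.025, -0.019, 0.682], 'moment': [0.014, 0.01, -0.017], 'grip_force': 0.0, 'grip_width': 0.087}
scene [[439.9411722026106, 0.0, 281.17034565287645], [0.0, 439.9411722026106, 211.05497036544196], [0.0, 0.0, 1.0]] [[0.8572, 0.5147, 0.0142], [0.3656, -0.5891, -0.7206], [-0.3626, 0.6229, -0.6932]] [-0.4448, -0.1267, 1.2334] [ 0.875 -0.614  0.77 ]
top [[396.65377834979876, 0.0, 280.48380715833395], [0.0, 396.65377834979876, 207.86522428031031], [0.0, 0.0, 1.0]] [[0.0089, -1.0, -0.0021], [-0.9949, -0.0086, -0.1001], [0.1001, 0.0029, -0.995]] [-0.0267, 0.5403, 0.9402] [ 0.444 -0.025  0.989]
```

View pics/scene0.png

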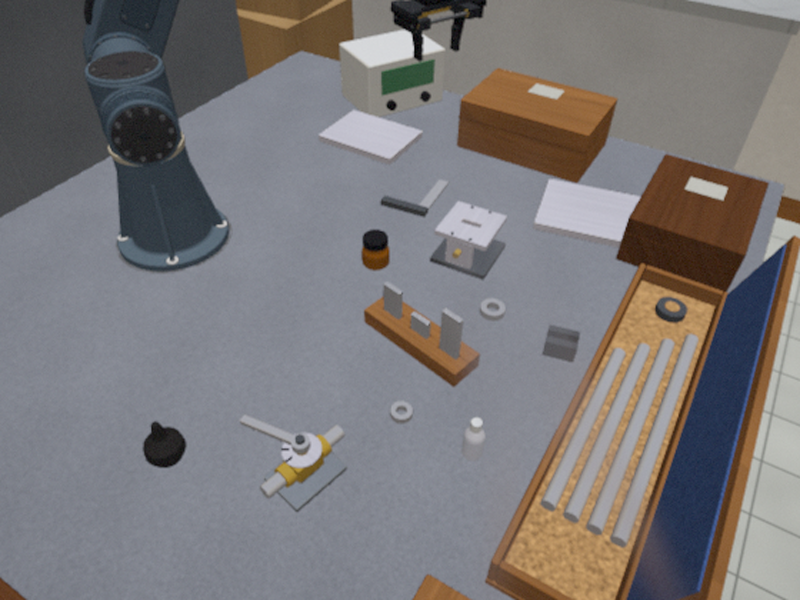

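View pics/top0.png

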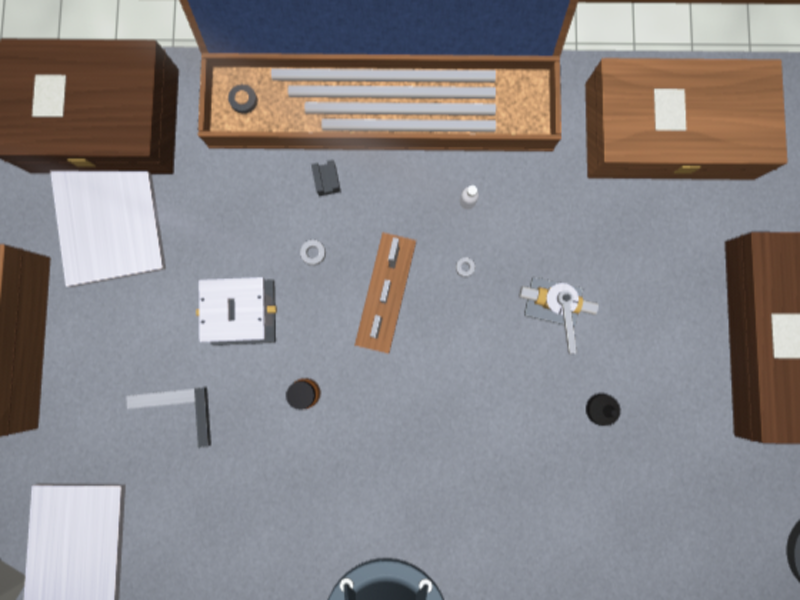

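The scene view shows the rack at about (420,335), with the tallest block at its near end (452,333). The head is at (472,235), and the valve is at (300,455) with its lever running to (243,420). In the top view, the blocks are at (393,250), (385,291) and (376,326), the slot is at (231,310), and the valve hub is at (566,297) with the lever tip at (573,352).

```bash
cat > h.py <<'E'
import numpy as np,cv2
from rig import get_obs,camera
def load(n,k=0): return dict(np.load(f"pics/{n}{k}.npz"))
def ray(c,uv):
    d=c["R"].T@np.linalg.solve(c["intrinsics"],[uv[0],uv[1],1.]); return -c["R"].T@c["t"],d
def onz(c,uv,z):
    o,d=ray(c,uv); return (o+d*(z-o[2])/d[2])
def proj(c,X):
    p=c["intrinsics"]@(c["R"]@np.asarray(X)+c["t"]); return p[:2]/p[2]
def tri(c1,u1,c2,u2):
    o1,d1=ray(c1,u1);o2,d2=ray(c2,u2);s=np.linalg.lstsq(np.c_[d1,-d2],o2-o1,rcond=None)[0]
    a,b=o1+d1*s[0],o2+d2*s[1]; return (a+b)/2,np.linalg.norm(a-b)
E
python3 - <<'E'
from h import *
t=load("top");s=load("scene")
crops=[("top",(240,155,300,255)),("top",(130,185,205,250)),("top",(355,185,430,255)),("scene",(250,190,345,270)),("scene",(295,135,360,195)),("scene",(160,280,250,360))]
W=np.zeros((600,800,3),np.uint8)
for i,(n,(a,b,c,d)) in enumerate(crops):
    im=(t if n=="top" else s)["img"][b:d,a:c,::-1]; f=min(266/(c-a),300/(d-b)); im=cv2.resize(im,None,fx=f,fy=f,interpolation=cv2.INTER_CUBIC)
    y,x=300*(i//3),267*(i%3); W[y:y+im.shape[0],x:x+im.shape[1]]=im[:300,:267][:600-y,:800-x]; print(i,n,(a,b),round(f,3),"panel at",x,y)
cv2.imwrite("pics/crops.png",W)
E
```

```text
0 top (240, 155) 3.0 panel at 0 0
1 top (130, 185) 3.547 panel at 267 0
2 top (355, 185) 3.547 panel at 534 0
3 scene (250, 190) 2.8 panel at 0 300
4 scene (295, 135) 4.092 panel at 267 300
5 scene (160, 280) 2.956 panel at 534 300
```

View pics/crops.png

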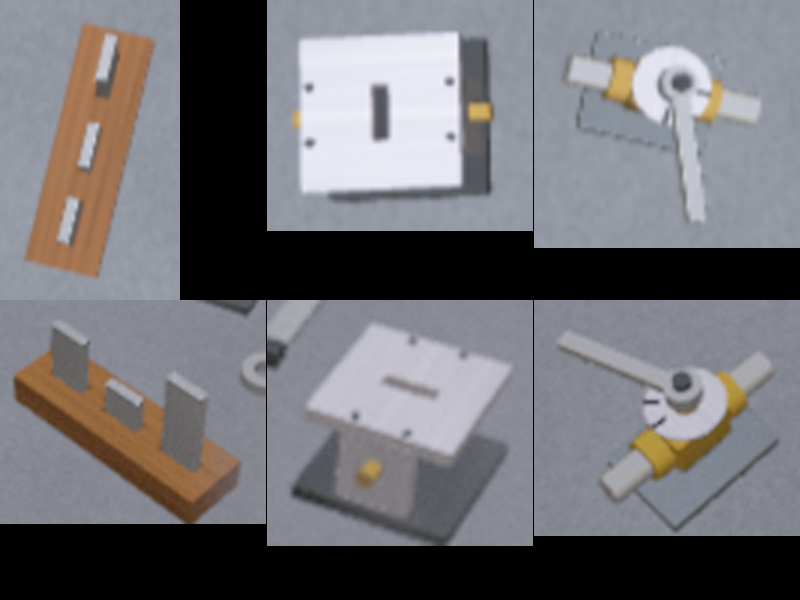

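The crops show the three block tops on the rack, with the tallest at the far (+x) end. The slot runs along world x. The lever already sits a little past its shut mark, and the open mark is on the image-right side. Next I measure these.

```bash
python3 - <<'E'
from h import *
F=4
def prep(c,box):
    a,b,e,d=box; im=cv2.resize(c["img"][b:d,a:e],None,fx=F,fy=F,interpolation=cv2.INTER_CUBIC)
    return im,cv2.cvtColor(im,cv2.COLOR_RGB2HSV)
def rects(m,box,amin):
    cs,_=cv2.findContours(m.astype(np.uint8),cv2.RETR_EXTERNAL,cv2.CHAIN_APPROX_NONE); out=[]
    for c in cs:
        if cv2.contourArea(c)<amin*F*F: continue
        p=(cv2.boxPoints(cv2.minAreaRect(c))+.5)/F-.5+[box[0],box[1]]; M=cv2.moments(c)
        cen=(np.array([M['m10'],M['m01']])/M['m00']+.5)/F-.5+[box[0],box[1]]; out.append((cv2.contourArea(c)/F/F,p,cen))
    return out
def rep(c,r,z,name):
    P=np.array([onz(c,p,z)[:2] for p in r[1]]); e1,e2=P[1]-P[0],P[2]-P[1]
    L=e1 if np.hypot(*e1)>np.hypot(*e2) else e2
    print(name,"px",r[2].round(1),"cen",onz(c,r[2],z)[:2].round(4),"rectcen",P.mean(0).round(4),"size",np.round([np.hypot(*e1),np.hypot(*e2)],4),"yaw",round(np.degrees(np.arctan2(L[1],L[0]))%180,1))
t=load("top");s=load("scene")
box=(240,155,300,255);im,h=prep(t,box)
brown=(h[...,1]>90)
for r in rects((h[...,1]>90),box,300): rep(t,r,.03,"rack")
m=(h[...,1]<70)&(h[...,2]>140)&(h[...,2]<256)
box2=(262,160,288,250);im,h=prep(t,box2);
for z in(0.11,.085,.06):
  for r in rects((h[...,1]<75)&(h[...,2]>150),box2,8): rep(t,r,z,f"blk z{z}")
box=(130,185,205,250);im,h=prep(t,box)
for r in rects((h[...,1]<40)&(h[...,2]>190),box,300): rep(t,r,.075,"guard")
box=(155,200,170,232);im,h=prep(t,box)
for r in rects(h[...,2]<150,box,10): rep(t,r,.075,"slot top")
box=(317,150,342,162);im,h=prep(s,box)
print(h[...,2].min(),h[...,2].max())
for r in rects(h[...,2]<160,box,5): rep(s,r,.075,"slot scene")
# valve: pipe + lever top
box=(355,185,430,255);im,h=prep(t,box)
for r in rects((h[...,1]>110),box,5): rep(t,r,.036,"brass")
for th in(165,180):
  for r in rects((h[...,1]<40)&(h[...,2]>th),box,5): print(th,r[0]); rep(t,r,.036,"light z36"); rep(t,r,.081,"light z81")
E
```

```text
rack px [269.1 206.8] cen [0.5426 0.0059] rectcen [0.5488 0.0046] size [0.198  0.0599] yaw 167.1
blk z0.11 px [263.1 226. ] cen [0.4915 0.0161] rectcen [0.4867 0.0145] size [0.0094 0.0366] yaw 0.7
blk z0.11 px [269.  202.6] cen [0.5437 0.0037] rectcen [0.5439 0.0036] size [0.0348 0.0099] yaw 165.7
blk z0.11 px [281.1 230. ] cen [ 0.4828 -0.024 ] rectcen [ 0.5094 -0.0091] size [0.0577 0.1387] yaw 0.4
blk z0.11 px [274.8 173.3] cen [ 0.6102 -0.0088] rectcen [ 0.6091 -0.0089] size [0.0386 0.011 ] yaw 165.6
blk z0.11 px [271.8 164.8] cen [ 0.6295 -0.0018] rectcen [ 0.6138 -0.008 ] size [0.0553 0.0581] yaw 90.5
blk z0.085 px [263.1 226. ] cen [0.4928 0.0173] rectcen [0.488  0.0157] size [0.0097 0.0376] yaw 0.7
blk z0.085 px [269.  202.6] cen [0.5466 0.0045] rectcen [0.5467 0.0044] size [0.0358 0.0102] yaw 165.7
blk z0.085 px [281.1 230. ] cen [ 0.4839 -0.024 ] rectcen [ 0.5113 -0.0086] size [0.0593 0.1426] yaw 0.4
blk z0.085 px [274.8 173.3] cen [ 0.6149 -0.0083] rectcen [ 0.6138 -0.0084] size [0.0397 0.0113] yaw 165.6
blk z0.085 px [271.8 164.8] cen [ 0.6348 -0.0012] rectcen [ 0.6186 -0.
[... 3930 characters left out ...]
size [0.1165 0.0524] yaw 178.6
180 64.375
light z36 px [412.7 214.6] cen [ 0.5262 -0.3408] rectcen [ 0.5263 -0.3412] size [0.0157 0.0271] yaw 76.9
light z81 px [412.7 214.6] cen [ 0.5223 -0.3259] rectcen [ 0.5224 -0.3262] size [0.015  0.0258] yaw 76.9
180 64.03125
light z36 px [370.5 204.9] cen [ 0.5488 -0.2394] rectcen [ 0.5488 -0.2398] size [0.0157 0.0276] yaw 77.5
light z81 px [370.5 204.9] cen [ 0.5438 -0.2293] rectcen [ 0.5439 -0.2297] size [0.0149 0.0263] yaw 77.5
180 462.84375
light z36 px [394.9 214.3] cen [ 0.5265 -0.2978] rectcen [ 0.5085 -0.2924] size [0.1185 0.0537] yaw 176.1
light z81 px [394.9 214.3] cen [ 0.5226 -0.2849] rectcen [ 0.5055 -0.2797] size [0.1129 0.0511] yaw 176.1
```

```bash
for i in 1 2 3; do python3 -m pendant '[[[0,0,0,0,0,10,1],[0,0,0,0,0,10,1],[0,0,0,0,0,10,1],[0,0,0,0,0,10,1],[0,0,0,0,0,10,1]]]'; done
for i in 1 2 3 4; do python3 -m pendant '[[[0.0066,0.044,0,0,0,0,1],[0.0066,0.044,0,0,0,0,1],[0.0066,0.044,0,0,0,0,1],[0.0066,0.044,0,0,0,0,1],[0.0066,0.044,0,0,0,0,1]]]'; done
```

```text
time: 0.72
position: [0.2618, 0.567, 0.2017]
tool_rot: [0.61, 0.793, -0.001, 0.0]
ft_force: [1.3, -0.4, 0.3]
grip_width: 0.0869
grip_force: 0.0
time: 1.35
position: [0.2618, 0.567, 0.2017]
tool_rot: [0.888, 0.461, -0.001, 0.0]
ft_force: [0.3, -0.4, -0.5]
grip_width: 0.087
grip_force: 0.0
time: 1.98
position: [0.2618, 0.567, 0.2016]
tool_rot: [0.999, 0.042, -0.0, 0.001]
ft_force: [0.5, -0.2, -0.0]
grip_width: 0.0875
grip_force: 0.0
time: 2.6
position: [0.3149, 0.3498, 0.202]
tool_rot: [0.999, 0.046, -0.0, 0.0]
ft_force: [1.3, -0.8, -0.2]
grip_width: 0.0869
grip_force: 0.0
time: 3.22
position: [0.3677, 0.1338, 0.2022]
tool_rot: [0.999, 0.045, -0.0, 0.0]
ft_force: [0.7, 0.5, 0.3]
grip_width: 0.0867
grip_force: 0.0
time: 3.85
position: [0.4205, -0.0824, 0.2021]
tool_rot: [0.999, 0.045, -0.0, -0.0]
ft_force: [0.3, 0.2, -0.1]
grip_width: 0.0872
grip_force: 0.0
time: 4.47
position: [0.4733, -0.2983, 0.2018]
tool_rot: [0.999, 0.045, -0.0, -0.0]
ft_force: [-0.2, 0.2, 0.3]
grip_width: 0.0873
grip_force: 0.0
```

```bash
python3 - <<'E'
from h import *
from scipy.spatial.transform import Rotation as Ro
o=get_obs();R=Ro.from_quat(o["tool_rot"]).as_matrix()
print(o["time"],np.round(o["position"],4),np.degrees(np.arctan2(R[1,0],R[0,0])),np.round(o["q"],2),R[:,2].round(3),np.round(R.T@(np.array([.4723,-.2958,.07])-o["position"]),4))
t=load("top");s=load("scene")
# lever edges: tip & hub pixels
print("tip",onz(t,(400.4,245.6),.081),"hub",onz(t,(396.4,208.4),.09))
tp=(160+(560-534)/2.956,280+(340-300)/2.956); hb=(160+(682-534)/2.956,280+(382-300)/2.956)
print("scene tip",onz(s,tp,.081),"hub",onz(s,hb,.09))
E
```

```text
4.475 [ 0.4733 -0.2983  0.2018] 5.183881339484854 [-0.76  0.44  1.6   0.    1.1   0.72] [-0.001  0.001 -1.   ] [-0.0007 -0.0025  0.1318]
tip [ 0.45104165 -0.29607523  0.081     ] hub [ 0.53524654 -0.28608503  0.09      ]
scene tip [ 0.45003092 -0.2984882   0.081     ] hub [ 0.5397955  -0.28731147  0.09      ]
```

```bash
python3 -m pendant '[[[0,-0.0025,0.027,0,0,-1.8,1],[0,0,0.027,0,0,0,1],[0,0,0.027,0,0,0,1],[0,0,0.027,0,0,0,1],[0,0,0.023,0,0,0,1]]]'
python3 -m pendant '[[[0,0,0,0,0,0,0],[0,0,0,0,0,0,0],[0,0,0,0,0,0,0],[0,0,0,0,0,0,0],[0,0,0,0,0,0,0]]]' 15
python3 -m pendant '[[[0,0,0,0,0,0,0],[0,0,0,0,0,0,0],[0,0,0,0,0,0,0],[0,0,0,0,0,0,0],[0,0,0,0,0,0,0]]]'
python3 - <<'E'
from h import *
c=camera("top"); np.savez("pics/top1.npz",**c)
d=camera("scene"); np.savez("pics/scene1.npz",**d)
a=cv2.resize(c["img"][170:270,340:450,::-1],None,fx=3.6,fy=3.6,interpolation=cv2.INTER_CUBIC);b=cv2.resize(d["img"][260:360,140:250,::-1],None,fx=3.6,fy=3.6,interpolation=cv2.INTER_CUBIC)
cv2.imwrite("pics/grip.png",np.hstack([a,b]))
E
```

```text
time: 5.1
position: [0.4726, -0.2942, 0.0699]
tool_rot: [0.998, 0.061, -0.001, -0.001]
ft_force: [0.7, -0.7, -0.2]
grip_width: 0.0872
grip_force: 0.0
time: 5.72
position: [0.4733, -0.2948, 0.0718]
tool_rot: [0.998, 0.061, 0.0, 0.0]
ft_force: [-0.4, 1.4, -0.4]
grip_width: 0.0448
grip_force: 0.0
time: 6.35
position: [0.4731, -0.2945, 0.0712]
tool_rot: [0.998, 0.061, -0.0, -0.0]
ft_force: [-0.1, -0.2, -0.3]
grip_width: 0.0019
grip_force: 0.0
```

View pics/grip.png

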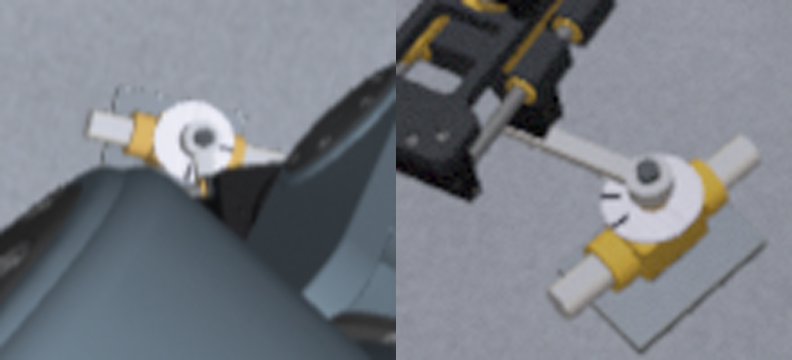

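The top view is blocked by the arm. In the scene view the lever passes under the gripper, but the fingers closed to 2 mm, so they missed it. I'll project the TCP into the picture to see why.

```bash
python3 - <<'E'
from h import *
from scipy.spatial.transform import Rotation as Ro
o=get_obs();R=Ro.from_quat(o["tool_rot"]).as_matrix();p=np.array(o["position"])
print(o["time"],p,o["grip_width"],o["grip_force"],np.round(o["ft_force"],2),np.round(o["moment"],2))
d=load("scene",1);im=cv2.resize(d["img"][230:330,130:250,::-1],None,fx=6,fy=6,interpolation=cv2.INTER_CUBIC)
def dot(X,c,lab):
    u=(proj(d,X)-[130,230]+.5)*6; print(lab,u.round()); cv2.circle(im,tuple(int(v) for v in u),4,c,-1)
dot(p,(0,0,255),"tcp");dot(p+R[:,2]*.011,(0,255,0),"tip");dot(p-R[:,2]*.008,(255,0,0),"grasp")
a=np.array([.537,-.2875,.081]);th=np.radians(187)
dot(a,(255,255,0),"axis");dot(a+.065*np.array([np.cos(th),np.sin(th),0]),(255,0,255),"leverg");dot(a+.09*np.array([np.cos(th),np.sin(th),0]),(0,255,255),"levertip")
cv2.imwrite("pics/chk.png",im)
E
```

```text
6.45 [ 0.47311295 -0.29453822  0.07121871] 0.0005298752113946088 0.0 [ 0.02 -0.31  0.56] [-0.09  0.17  0.  ]
tcp [306. 426.]
tip [311. 446.]
grasp [302. 411.]
axis [479. 483.]
leverg [298. 409.]
levertip [230. 381.]
```

View pics/chk.png

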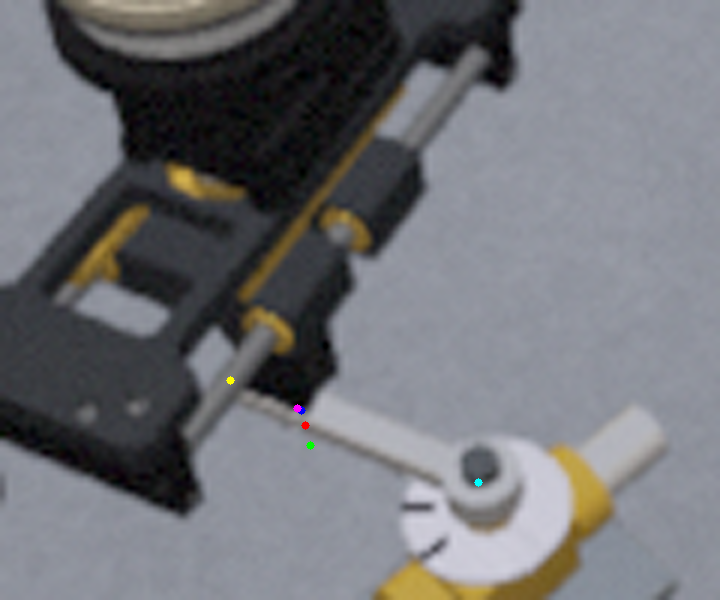

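The fingers seem to end just above or behind the lever, even though the measured TCP is right on it. To find out why, I'll compare the fingertips in the first picture with where the measured pose puts them.

```bash
python3 -m pendant '[[[0,0,-0.008,0,0,0,1],[0,0,-0.008,0,0,0,1],[0,0,-0.008,0,0,0,1],[0,0,-0.008,0,0,0,1],[0,0,-0.008,0,0,0,1]]]'; python3 -m pendant '[[[0,0,0,0,0,0,1],[0,0,0,0,0,0,1],[0,0,0,0,0,0,1],[0,0,0,0,0,0,1],[0,0,0,0,0,0,1]]]'; python3 -m pendant '[[[0,0,0,0,0,0,1],[0,0,0,0,0,0,1],[0,0,0,0,0,0,1],[0,0,0,0,0,0,1],[0,0,0,0,0,0,1]]]'
python3 - <<'E'
from h import *
from scipy.spatial.transform import Rotation as Ro
def ann(d,p,R,box,f,w):
    im=cv2.resize(d["img"][box[1]:box[3],box[0]:box[2],::-1],None,fx=f,fy=f,interpolation=cv2.INTER_CUBIC)
    for s in(1,-1):
      for x,c in((.0095,(0,0,255)),(-.0095,(255,0,0))):
       for z in(.011,-.008):
        X=p+R@[x,s*w/2,z]; u=(proj(d,X)-[box[0],box[1]]+.5)*f; cv2.circle(im,tuple(int(v) for v in u),3,c,-1)
    return im
A=ann(load("scene"),np.array([.262,.567,.2015]),Ro.from_quat([.215,.977,0,0]).as_matrix(),(265,0,345,50),5,.087)
o=get_obs();d=camera("scene");np.savez("pics/scene2.npz",**d)
B=ann(d,np.array(o["position"]),Ro.from_quat(o["tool_rot"]).as_matrix(),(120,200,220,320),4,o["grip_width"])
W=np.zeros((480,800,3),np.uint8);W[:250,:400]=A;W[:,400:]=B;cv2.imwrite("pics/fing.png",W);print(o["position"])
E
```

```text
time: 7.08
position: [0.4732, -0.2946, 0.112]
tool_rot: [0.998, 0.061, 0.0, 0.0]
ft_force: [-0.7, 0.3, 0.3]
grip_width: 0.0426
grip_force: 0.0
time: 7.7
position: [0.4731, -0.2945, 0.111]
tool_rot: [0.998, 0.061, -0.0, -0.0]
ft_force: [-0.1, -0.4, 0.4]
grip_width: 0.0855
grip_force: 0.0
time: 8.32
position: [0.4731, -0.2946, 0.1113]
tool_rot: [0.998, 0.061, 0.0, 0.0]
ft_force: [0.5, -0.3, -0.5]
grip_width: 0.0867
grip_force: 0.0
[ 0.47312064 -0.29456783  0.11126979]
```

View pics/fing.png

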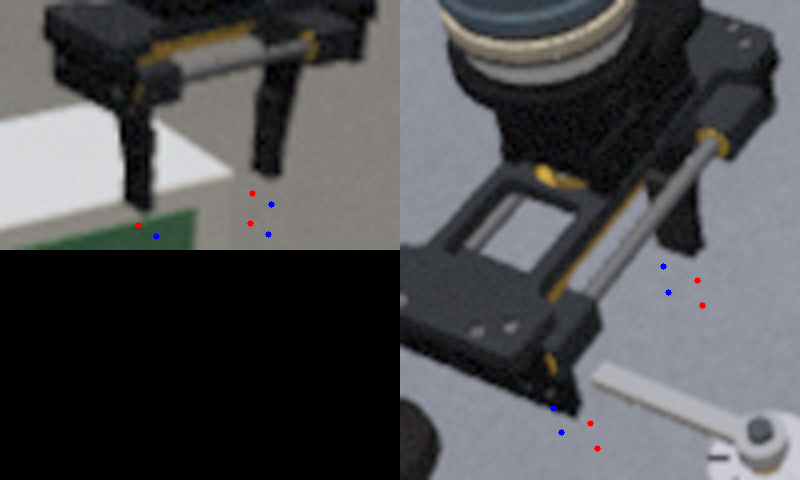

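The picture shows both fingertips about 40 mm higher than the stated tool frame puts them, in both poses. The sideways position agrees. So I take about 40 mm off the commanded height and grasp the lever again. For the block I'll use relative heights, since its pocket floor is at a known height.

```bash
python3 -m pendant '[[[0,0,0.017,0,0,0,1],[0,0,0.017,0,0,0,1],[0,0,0.017,0,0,0,1],[0,0,0.016,0,0,0,1],[0,0,0.016,0,0,0,1]]]'
for i in 1 2; do python3 -m pendant '[[[0,0,0,0,0,0,0],[0,0,0,0,0,0,0],[0,0,0,0,0,0,0],[0,0,0,0,0,0,0],[0,0,0,0,0,0,0]]]' 20; done
```

```text
time: 9.0
position: [0.4732, -0.2946, 0.0272]
tool_rot: [0.998, 0.061, 0.0, 0.0]
ft_force: [-0.8, 0.4, -1.2]
grip_width: 0.0871
grip_force: 0.0
time: 9.62
position: [0.4733, -0.2947, 0.0286]
tool_rot: [0.998, 0.061, 0.0, 0.0]
ft_force: [-0.1, -1.0, -0.8]
grip_width: 0.0449
grip_force: 0.0
time: 10.25
position: [0.4729, -0.2941, 0.0282]
tool_rot: [0.998, 0.061, -0.0, -0.0]
ft_force: [0.3, 1.7, 1.3]
grip_width: 0.0107
grip_force: 19.8
```

```bash
for i in 1 2; do python3 -m pendant '[[[0.00006,0.0028,0,0,0,-2.5,0],[0.00006,0.0028,0,0,0,-2.5,0],[0.00006,0.0028,0,0,0,-2.5,0],[0.00006,0.0028,0,0,0,-2.5,0],[0.00006,0.0028,0,0,0,-2.5,0]]]'; done
python3 -m pendant '[[[0,0,0,0,0,0,0],[0,0,0,0,0,0,0],[0,0,0,0,0,0,0.6],[0,0,0,0,0,0,0.6],[0,0,0,0,0,0,0.6]]]'
python3 -m pendant '[[[0,0,-0.03,0,0,0,0.6],[0,0,-0.03,0,0,0,1],[0,0,-0.03,0,0,0,1],[0,0,-0.03,0,0,0,1],[0,0,-0.03,0,0,0,1]]]'
```

```text
time: 10.88
position: [0.4761, -0.3074, 0.0282]
tool_rot: [0.985, 0.17, -0.0, -0.001]
ft_force: [-0.3, 1.8, 0.8]
grip_width: 0.0108
grip_force: 19.8
time: 11.5
position: [0.4823, -0.3201, 0.0282]
tool_rot: [0.961, 0.276, -0.0, -0.001]
ft_force: [-0.5, 2.3, 0.7]
grip_width: 0.0105
grip_force: 19.8
time: 12.12
position: [0.4824, -0.3211, 0.0283]
tool_rot: [0.961, 0.276, -0.0, 0.0]
ft_force: [-0.1, 0.3, -0.2]
grip_width: 0.0332
grip_force: 0.0
time: 12.75
position: [0.4822, -0.3208, 0.1792]
tool_rot: [0.961, 0.276, -0.0, 0.0]
ft_force: [0.0, -0.1, -0.7]
grip_width: 0.0818
grip_force: 0.0
```

```bash
python3 -m pendant '[[[0,0,0,0,0,9.1,1],[0,0,0,0,0,9.1,1],[0,0,0,0,0,9.1,1],[0,0,0,0,0,9.1,1],[0,0,0,0,0,9.1,1]]]'
for i in 1 2; do python3 -m pendant '[[[0.0051,-0.0333,0,0,0,0,1],[0.0051,-0.0333,0,0,0,0,1],[0.0051,-0.0333,0,0,0,0,1],[0.0051,-0.0333,0,0,0,0,1],[0.0051,-0.0333,0,0,0,0,1]]]';done
python3 - <<'E'
from h import *
from scipy.spatial.transform import Rotation as Ro
o=get_obs();R=Ro.from_quat(o["tool_rot"]).as_matrix()
print(np.round(o["position"],4),np.degrees(np.arctan2(R[1,0],R[0,0])),np.round(R.T@(np.array([.6092,-.009,.1792])-o["position"]),4))
c=camera("top");np.savez("pics/top3.npz",**c);d=camera("scene");np.savez("pics/scene3.npz",**d)
F=4
A=cv2.resize(c["img"][180:260,350:430,::-1],None,fx=4.8,fy=4.8,interpolation=cv2.INTER_CUBIC)
B=cv2.resize(d["img"][140:270,230:360,::-1],None,fx=3.2,fy=3.2,interpolation=cv2.INTER_CUBIC)
p=np.array(o["position"])
for z in(-.04,.0,):
  for s in(1,-1):
    u=(proj(d,p+R@[.0095,s*.0435,.011+z])-[230,140]+.5)*3.2;cv2.circle(B,tuple(int(v) for v in u),2,(0,0,255),-1)
W=np.zeros((416,800,3),np.uint8);W[:384,:384]=A;W[:,384:]=B;cv2.imwrite("pics/v3.png",W)
E
```

```text
time: 13.38
position: [0.4822, -0.3208, 0.1782]
tool_rot: [0.993, -0.12, -0.0, 0.0]
ft_force: [0.1, 0.1, -0.4]
grip_width: 0.0871
grip_force: 0.0
time: 14.0
position: [0.5463, -0.164, 0.1783]
tool_rot: [0.993, -0.118, 0.0, 0.0]
ft_force: [0.0, 0.3, 0.8]
grip_width: 0.0868
grip_force: 0.0
time: 14.62
position: [0.6099, -0.008, 0.1782]
tool_rot: [0.993, -0.118, -0.0, 0.0]
ft_force: [0.1, 0.4, -0.4]
grip_width: 0.0869
grip_force: 0.0
[ 0.6099 -0.008   0.1782] -13.50863973276756 [-0.0005  0.0011 -0.001 ]
```

View pics/v3.png

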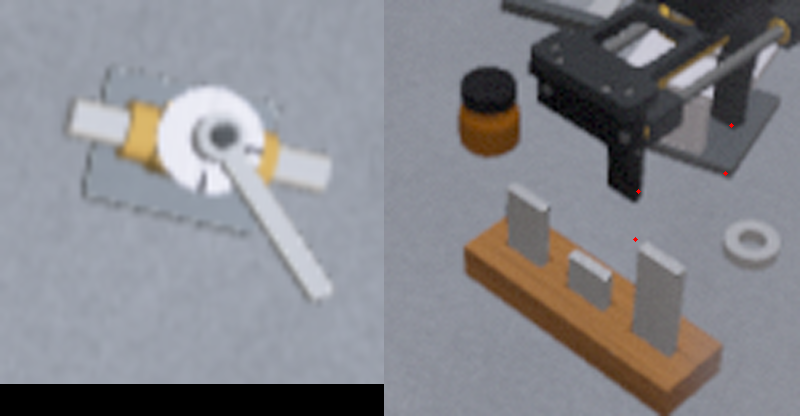

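The lever stands near the middle of its quarter turn, from hub (222,135) to tip (320,295) in the crop. The gripper is above the tall block at (660,300), and the red dots confirm the 40 mm tip correction. I'll measure the lever angle and grasp the block.

```bash
python3 - <<'E'
from h import *
c=load("top",3);F=6;bx=(401,215,425,250)
im=cv2.resize(c["img"][bx[1]:bx[3],bx[0]:bx[2]],None,fx=F,fy=F,interpolation=cv2.INTER_CUBIC);h=cv2.cvtColor(im,cv2.COLOR_RGB2HSV)
m=((h[...,2]>172)&(h[...,1]<45)).astype(np.uint8)
cs,_=cv2.findContours(m,cv2.RETR_EXTERNAL,cv2.CHAIN_APPROX_NONE)
for k in cs:
    if cv2.contourArea(k)<20*F*F: continue
    p=(cv2.boxPoints(cv2.minAreaRect(k))+.5)/F-.5+[bx[0],bx[1]];P=np.array([onz(c,q,.081)[:2] for q in p]);e=[P[1]-P[0],P[2]-P[1]];L=max(e,key=np.linalg.norm)
    print("lever",[round(float(np.linalg.norm(q)),4) for q in e],np.degrees(np.arctan2(L[1],L[0]))%180, P.mean(0).round(4))
h=onz(c,(396.25,208.1),.09);t=onz(c,(416.7,241.5),.081);print(h,t,np.degrees(np.arctan2(*(t-h)[1::-1]))%360)
E
python3 -m pendant '[[[-0.0005,0.0011,0.0248,0,0,0,1],[0,0,0.0248,0,0,0,1],[0,0,0.0248,0,0,0,1],[0,0,0.0248,0,0,0,1],[0,0,0.0248,0,0,0,1]]]'
for i in 1 2; do python3 -m pendant '[[[0,0,0,0,0,0,0],[0,0,0,0,0,0,0],[0,0,0,0,0,0,0],[0,0,0,0,0,0,0],[0,0,0,0,0,0,0]]]' 40; done
```

```text
lever [0.0163, 0.0216] 178.43039600427346 [ 0.4536 -0.3427]
lever [0.0114, 0.0246] 178.7019786791586 [ 0.4585 -0.3023]
lever [0.011, 0.0202] 178.43039600427306 [ 0.4752 -0.3459]
lever [0.0136, 0.0418] 30.792165903077034 [ 0.4699 -0.3089]
lever [0.0352, 0.0119] 90.49893150086633 [ 0.5163 -0.3288]
lever [0.0291, 0.0747] 32.86266042962174 [ 0.4944 -0.3239]
[ 0.53593034 -0.28575759  0.09      ] [ 0.46068263 -0.33342656  0.081     ] 212.35401128416416
time: 15.35
position: [0.6087, -0.0109, 0.0535]
tool_rot: [0.993, -0.118, -0.0, 0.0]
ft_force: [0.2, -0.7, -0.1]
grip_width: 0.0872
grip_force: 0.0
time: 15.98
position: [0.6093, -0.0098, 0.0548]
tool_rot: [0.993, -0.117, 0.0, 0.0]
ft_force: [-0.0, 0.8, 0.8]
grip_width: 0.0448
grip_force: 0.0
time: 16.6
position: [0.609, -0.0092, 0.0541]
tool_rot: [0.993, -0.118, 0.0, -0.0]
ft_force: [0.5, 2.5, 0.0]
grip_width: 0.0088
grip_force: 39.7
```

Lever measures 212° against a target of 212.3°, so the valve is half open. The block is gripped at 8.8 mm. I'll lift it and refine the head's position and yaw from the earlier unobstructed pictures.

```bash
python3 -m pendant '[[[0,0,-0.001,0,0,0,0],[0,0,-0.003,0,0,0,0],[0,0,-0.01,0,0,0,0],[0,0,-0.018,0,0,0,0],[0,0,-0.018,0,0,0,0]]]'
python3 -m pendant '[[[0,0,-0.02,0,0,0,0],[0,0,-0.02,0,0,0,0],[0,0,-0.02,0,0,0,0],[0,0,-0.01,0,0,0,0],[0,0,0,0,0,0,0]]]'
python3 - <<'E'
from h import *
F=6
def quad(c,bx,th,smax,z,name,pick):
    im=cv2.resize(c["img"][bx[1]:bx[3],bx[0]:bx[2]],None,fx=F,fy=F,interpolation=cv2.INTER_CUBIC)
    h=cv2.cvtColor(im,cv2.COLOR_RGB2HSV);m=((h[...,2]>th)&(h[...,1]<smax)).astype(np.uint8) if th>0 else (h[...,2]<-th).astype(np.uint8)
    k=max(cv2.findContours(m,cv2.RETR_EXTERNAL,cv2.CHAIN_APPROX_NONE)[0],key=cv2.contourArea)
    W=np.array([onz(c,(q+.5)/F-.5+np.array(bx[:2]),z)[:2] for q in k[:,0].astype(float)])
    # iterative: split contour into 4 sides in rect frame, fit lines
    yaw=np.radians(3);out=None
    for _ in range(4):
        R=np.array([[np.cos(yaw),np.sin(yaw)],[-np.sin(yaw),np.cos(yaw)]]);Q=W@R.T
        lo,hi=np.percentile(Q,1,0),np.percentile(Q,99,0);mid,half=(lo+hi)/2,(hi-lo)/2;V=(Q-mid)/half;e=[];pos=[]
        for ax in(0,1):
            for s in(-1,1):
                sel=(s*V[:,ax]>.6*1)&(abs(V[:,1-ax])<.8)
                q=Q[sel];q=q[abs(q[:,ax]-np.median(q[:,ax]))<.003]
                sl,ic=np.polyfit(q[:,1-ax]-mid[1-ax],q[:,ax],1);e.append(-np.degrees(np.arctan(sl)) if ax==0 else np.degrees(np.arctan(sl)));pos.append(ic)
        pass
        res=(np.degrees(yaw)+np.array(e)).round(2);yaw+=np.radians(np.average(e,weights=[half[1]]*2+[half[0]]*2))
    c0=R.T@np.array([(pos[0]+pos[1])/2,(pos[2]+pos[3])/2])
    print(name,"edge yaws",res,"size",round(pos[1]-pos[0],4),round(pos[3]-pos[2],4),"cen",c0.round(4))
for k in(0,3):
    t=load("top",k);quad(t,(130,185,200,250),190,45,.075,f"guard top{k}",0);quad(t,(156,203,168,230),-150,0,.075,f"slot top{k}",0)
s=load("scene");quad(s,(298,138,360,180),170,40,.075,"guard scene",0);quad(s,(320,150,340,162),-165,0,.075,"slot scene",0)
# long block top in both views before grasp
g=cv2.cvtColor(s["img"],cv2.COLOR_RGB2GRAY)
print(get_obs()["position"])
E
```

```text
time: 17.23
position: [0.6094, -0.0108, 0.1062]
tool_rot: [0.993, -0.117, 0.001, 0.001]
ft_force: [0.4, -0.5, -1.9]
grip_width: 0.0089
grip_force: 39.9
time: 17.85
position: [0.6096, -0.0103, 0.1758]
tool_rot: [0.993, -0.118, 0.001, 0.0]
ft_force: [0.3, -0.4, -2.9]
grip_width: 0.0085
grip_force: 39.9
guard top0 edge yaws [3.43 3.06 3.19 2.66] size 0.1009 0.1044 cen [0.5145 0.2537]
slot top0 edge yaws [ 0.85 -3.69  2.78  3.16] size 0.0339 0.0092 cen [0.5137 0.2529]
guard top3 edge yaws [3.95 3.04 2.61 2.74] size 0.1017 0.1047 cen [0.5146 0.254 ]
slot top3 edge yaws [ 8.93 -1.01  2.58  3.44] size 0.0336 0.0086 cen [0.5137 0.2529]
guard scene edge yaws [2.84 3.27 2.78 3.03] size 0.1009 0.1051 cen [0.5107 0.2583]
slot scene edge yaws [  6.79 -10.69   4.45   3.69] size 0.0343 0.0086 cen [0.5116 0.2569]
[ 0.60958374 -0.01028407  0.17580053]
```

```bash
python3 -m pendant '[[[0,0,0,0,0,-3.3,0],[0,0,0,0,0,-3.3,0],[0,0,0,0,0,-3.3,0],[0,0,0,0,0,-3.3,0],[0,0,0,0,0,-3.3,0]]]'
for i in 1 2; do python3 -m pendant '[[[-0.0082,-0.0268,0,0,0,0,0],[-0.0082,-0.0268,0,0,0,0,0],[-0.0082,-0.0268,0,0,0,0,0],[-0.0082,-0.0268,0,0,0,0,0],[-0.0082,-0.0268,0,0,0,0,0]]]'; done
python3 -m pendant '[[[0,0,0.012,0,0,0,0],[0,0,0.012,0,0,0,0],[0,0,0.012,0,0,0,0],[0,0,0.007,0,0,0,0],[0,0,0,0,0,0,0]]]'
python3 - <<'E'
from h import *
from scipy.spatial.transform import Rotation as Ro
o=get_obs();R=Ro.from_quat(o["tool_rot"]).as_matrix();p=np.array(o["position"])
print(p.round(4),np.degrees(np.arctan2(R[1,0],R[0,0])),R[:,2].round(4),np.round(o["ft_force"],2),np.round(R.T@(np.array([.5138,.2533,p[2]])-p),4))
c=camera("top");np.savez("pics/top4.npz",**c);d=camera("scene");np.savez("pics/scene4.npz",**d)
A=cv2.resize(d["img"][100:190,280:370,::-1],None,fx=5.5,fy=5.5,interpolation=cv2.INTER_CUBIC)
zb=.010+p[2]-.0541
for x in(.0175,-.0175):
  for y in(.0045,-.0045):
    q=p+R@[x,y,0];q[2]=zb;u=(proj(d,q)-[280,100]+.5)*5.5;print(u.round());cv2.circle(A,tuple(int(v) for v in u),2,(0,0,255),-1)
B=cv2.resize(c["img"][175:255,130:210,::-1],None,fx=3.7,fy=3.7,interpolation=cv2.INTER_CUBIC)
W=np.zeros((495,792,3),np.uint8);W[:,:495]=A;W[:296,495:791]=B;cv2.imwrite("pics/v4.png",W)
E
```

```text
time: 18.48
position: [0.6081, -0.0099, 0.1732]
tool_rot: [1.0, 0.027, -0.001, -0.0]
ft_force: [0.2, -0.4, -1.5]
grip_width: 0.0089
grip_force: 39.9
time: 19.1
position: [0.5599, 0.1225, 0.1734]
tool_rot: [1.0, 0.026, -0.001, 0.0]
ft_force: [0.3, -0.2, -2.1]
grip_width: 0.0086
grip_force: 39.9
time: 19.73
position: [0.512, 0.254, 0.1734]
tool_rot: [1.0, 0.026, -0.001, 0.0]
ft_force: [0.8, -0.2, -2.2]
grip_width: 0.0086
grip_force: 39.9
time: 20.35
position: [0.5127, 0.2529, 0.1303]
tool_rot: [1.0, 0.026, -0.001, 0.0]
ft_force: [-0.2, 0.7, -2.2]
grip_width: 0.0084
grip_force: 39.9
[0.5127 0.2529 0.1303] 2.9517181204885774 [-1.8e-03 -5.0e-04 -1.0e+00] [-0.2   0.65 -2.19] [ 0.0011 -0.0004 -0.    ]
[306. 312.]
[314. 302.]
[238. 290.]
[246. 280.]
```

View pics/v4.png

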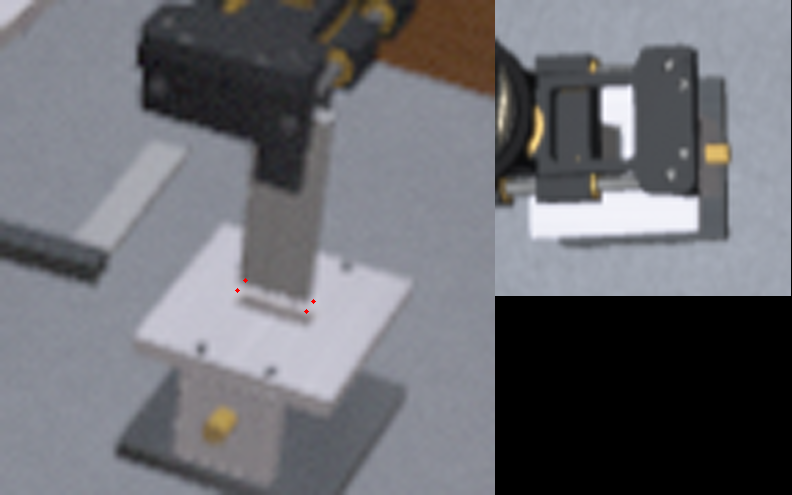

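The scene view shows the block's lower edge running from about (241,278) to (312,298), just above the slot, which is the dark line from (245,298) to (312,318). The scene camera sees both shifted the same way, so I compare block and slot within that one view.

```bash
python3 - <<'E'
from h import *
d=load("scene",4);F=8;bx=(318,135,342,162)
g=cv2.cvtColor(cv2.resize(d["img"][bx[1]:bx[3],bx[0]:bx[2]],None,fx=F,fy=F,interpolation=cv2.INTER_CUBIC),cv2.COLOR_RGB2GRAY).astype(float)
g=cv2.GaussianBlur(g,(0,0),3)
pts=[]
for u in range(326,335):
    col=g[:,int((u-bx[0]+.5)*F)];gr=np.gradient(col);i=int(np.argmax(gr[4*F:21*F]))+4*F
    v=(i+.5)/F-.5+bx[1];pts.append((u,v))
pts=np.array(pts);sl,ic=np.polyfit(pts[:,0],pts[:,1],1);print(pts.round(1).tolist(),"slope",round(sl,3))
# left/right block edges at rows 140..148
for v in(138,141,144,147):
    row=g[int((v-bx[1]+.5)*F)];gr=np.gradient(row);L=int(np.argmin(gr[:12*F]));Rr=int(np.argmax(gr[12*F:]))+12*F
    print(v,[round((k+.5)/F-.5+bx[0],2) for k in(L,Rr)])
S=np.array([.5112,.2575,.075]);yaw=np.radians(3);ex=np.array([np.cos(yaw),np.sin(yaw),0]);ey=np.array([-np.sin(yaw),np.cos(yaw),0])
for b in(.0112,):
    a=[proj(d,S+s*.0175*ex-.0045*ey+[0,0,b]) for s in(-1,1)]
    print("expected near edge ends if aligned",np.round(a,2).tolist(),"line v there measured",[round(sl*q[0]+ic,2) for q in a])
    for n,w in(("x",ex),("y",ey),("z",np.array([0,0,1]))): print("px per mm",n,(proj(d,S+.001*w+[0,0,b])-proj(d,S+[0,0,b])).round(3))
    up=[proj(d,S+s*.0175*ex-.0045*ey+[0,0,b+.03]) for s in(-1,1)];print("30mm up",np.round(up,2).tolist())
E
```

```text
[[326.0, 151.6], [327.0, 151.9], [328.0, 152.6], [329.0, 152.7], [330.0, 152.9], [331.0, 153.1], [332.0, 153.6], [333.0, 153.8], [334.0, 154.1]] slope 0.3
138 [324.06, 338.31]
141 [323.69, 338.06]
144 [323.56, 337.31]
147 [323.44, 336.94]
expected near edge ends if aligned [[323.05, 151.16], [335.4, 155.07]] line v there measured [np.float64(150.82), np.float64(154.53)]
px per mm x [0.352 0.111]
px per mm y [ 0.152 -0.2  ]
px per mm z [ 0.035 -0.312]
30mm up [[323.98, 141.65], [336.57, 145.53]]
```

```bash
python3 -m pendant '[[[0.0010,0.0003,0.002,0,0,0,0],[0,0,0.002,0,0,0,0],[0,0,0.002,0,0,0,0],[0,0,0.002,0,0,0,0],[0,0,0.002,0,0,0,0]]]'
python3 -m pendant '[[[0,0,0.0008,0,0,0,0],[0,0,0.0008,0,0,0,0],[0,0,0.0008,0,0,0,0],[0,0,0.0005,0,0,0,0],[0,0,0,0,0,0,0]]]'
```

```text
time: 21.08
position: [0.514, 0.2533, 0.1211]
tool_rot: [1.0, 0.026, -0.0, 0.0]
ft_force: [-0.6, 0.5, -2.2]
grip_width: 0.0088
grip_force: 39.9
time: 21.7
position: [0.5142, 0.2535, 0.1184]
tool_rot: [1.0, 0.026, 0.0, -0.0]
ft_force: [0.8, 0.4, -2.3]
grip_width: 0.009
grip_force: 39.8
```

```bash
for i in 1 2; do python3 -m pendant '[[[0,0,0.0006,0,0,0,0],[0,0,0.0006,0,0,0,0],[0,0,0.0006,0,0,0,0],[0,0,0,0,0,0,0],[0,0,0,0,0,0,0]]]'; done; python3 -c "
from rig import get_obs;o=get_obs();print(o['ft_force'],o['moment'],o['position'])"
```

```text
time: 22.32
position: [0.514, 0.2534, 0.1164]
tool_rot: [1.0, 0.026, -0.0, -0.0]
ft_force: [-0.4, 0.6, -2.9]
grip_width: 0.0089
grip_force: 39.8
time: 22.95
position: [0.5141, 0.2534, 0.1147]
tool_rot: [1.0, 0.026, 0.0, -0.0]
ft_force: [0.4, 1.6, -2.1]
grip_width: 0.0085
grip_force: 39.8
[ 0.3959007   1.58344034 -2.1431873 ] [0.49745371 0.11441557 0.02677588] [0.51409631 0.25336764 0.11474601]
```

```bash
for i in 1 2; do python3 -m pendant '[[[0,0,0.001,0,0,0,0],[0,0,0.001,0,0,0,0],[0,0,0.001,0,0,0,0],[0,0,0,0,0,0,0],[0,0,0,0,0,0,0]]]'; done; python3 -c "
from rig import get_obs;o=get_obs();print(o['ft_force'],o['moment'],o['position'])"
```

```text
time: 23.58
position: [0.5141, 0.2534, 0.1116]
tool_rot: [1.0, 0.026, -0.0, -0.0]
ft_force: [0.3, 2.8, -1.7]
grip_width: 0.0086
grip_force: 39.8
time: 24.2
position: [0.514, 0.2533, 0.1086]
tool_rot: [1.0, 0.026, -0.0, -0.0]
ft_force: [0.5, 2.9, -1.6]
grip_width: 0.0086
grip_force: 39.8
[ 0.50156023  2.94724553 -1.58272684] [ 0.62066014  0.12750041 -0.05279969] [0.51403939 0.25334835 0.10864051]
```

The block is in the slot, with about 3 N pushing it towards +y. I ease it over in that direction.

```bash
python3 -m pendant '[[[0,-0.0004,0,0,0,0,0],[0,0,0,0,0,0,0],[0,-0.0004,0,0,0,0,0],[0,0,0,0,0,0,0],[0,0,0,0,0,0,0]]]';  python3 -m pendant '[[[0,0,0.001,0,0,0,0],[0,0,0.001,0,0,0,0],[0,0,0.001,0,0,0,0],[0,0,0,0,0,0,0],[0,0,0,0,0,0,0]]]'; python3 -c "
from rig import get_obs;o=get_obs();print(o['ft_force'],o['moment'],o['position'])"
```

```text
time: 24.82
position: [0.5137, 0.2537, 0.1086]
tool_rot: [1.0, 0.026, -0.0, 0.0]
ft_force: [1.0, -0.3, -2.2]
grip_width: 0.009
grip_force: 39.9
time: 25.45
position: [0.514, 0.2541, 0.1057]
tool_rot: [1.0, 0.026, -0.0, 0.0]
ft_force: [-0.1, -0.5, -1.5]
grip_width: 0.0089
grip_force: 39.9
[-0.12595992 -0.47957838 -1.50379986] [-0.02302108  0.1126323   0.00471777] [0.51400852 0.25409638 0.10573762]
```

```bash
for i in 1 2; do python3 -m pendant '[[[0,0,0.0015,0,0,0,0],[0,0,0.0015,0,0,0,0],[0,0,0.0015,0,0,0,0],[0,0,0.0015,0,0,0,0],[0,0,0.0015,0,0,0,0]]]'; done; python3 -c "
from rig import get_obs;o=get_obs();print(o['ft_force'],o['moment'],o['position'])"
```

```text
time: 26.08
position: [0.514, 0.2541, 0.0981]
tool_rot: [1.0, 0.026, -0.0, -0.0]
ft_force: [0.2, -0.4, -1.7]
grip_width: 0.0085
grip_force: 39.9
time: 26.7
position: [0.514, 0.2541, 0.0907]
tool_rot: [1.0, 0.026, 0.0, -0.0]
ft_force: [0.8, 0.7, -2.7]
grip_width: 0.0087
grip_force: 39.9
[ 0.84327625  0.72780071 -2.73968388] [-0.03910427  0.17165239 -0.02918184] [0.5140313  0.25410132 0.09067617]
```

```bash
for i in 1 2; do python3 -m pendant '[[[0,0,0.002,0,0,0,0],[0,0,0.002,0,0,0,0],[0,0,0.002,0,0,0,0],[0,0,0.002,0,0,0,0],[0,0,0.0018,0,0,0,0]]]'; done; python3 -m pendant '[[[0,0,0,0,0,0,0],[0,0,0,0,0,0,0],[0,0,0,0,0,0,0],[0,0,0,0,0,0,0],[0,0,0,0,0,0,0]]]';python3 - <<'E'
from h import *
o=get_obs();print(o['ft_force'],o['moment'],o['position'],o['tool_rot'])
d=camera("scene");c=camera("top")
A=cv2.resize(d["img"][60:260,230:430,::-1],(560,560),interpolation=cv2.INTER_CUBIC);B=cv2.resize(c["img"][170:270,350:430,::-1],(240,300),interpolation=cv2.INTER_CUBIC)
W=np.zeros((560,800,3),np.uint8);W[:,:560]=A;W[:300,560:]=B;cv2.imwrite("pics/end.png",W)
E
```

```text
time: 27.32
position: [0.514, 0.2541, 0.0808]
tool_rot: [1.0, 0.026, -0.0, 0.0]
ft_force: [-0.4, -0.9, -2.4]
grip_width: 0.0083
grip_force: 39.9
time: 27.95
position: [0.514, 0.2541, 0.071]
tool_rot: [1.0, 0.026, -0.0, 0.0]
ft_force: [0.2, -0.1, -1.7]
grip_width: 0.0087
grip_force: 39.9
time: 28.58
position: [0.514, 0.2541, 0.0712]
tool_rot: [1.0, 0.026, 0.0, -0.0]
ft_force: [-0.5, -0.2, -1.7]
grip_width: 0.0086
grip_force: 39.9
[-0.49853865 -0.24778951 -1.68662398] [-0.05395669  0.20741372 -0.00894857] [0.51403923 0.25410075 0.0712167 ] [ 9.99656656e-01  2.62024149e-02  6.33135635e-05 -4.76136966e-06]
```

View pics/end.png

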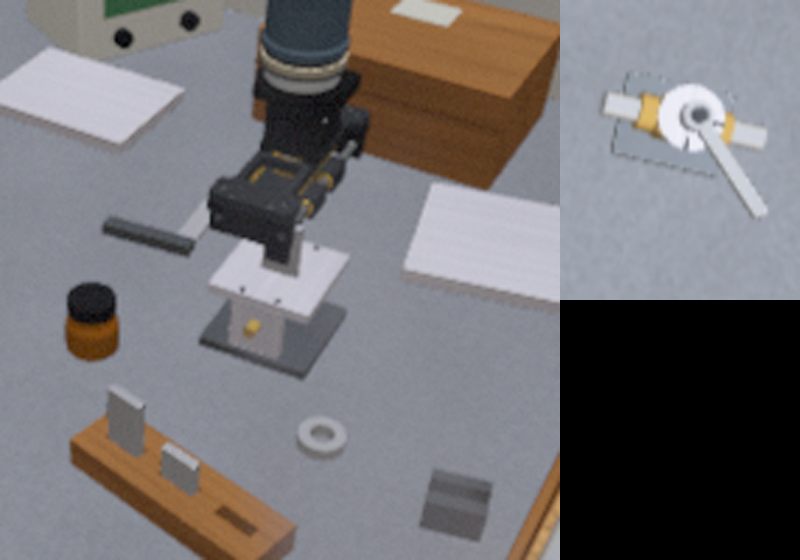

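The block stands in the slot at (285,265) with no side force, and its lower end is about 27 mm above the bench. The other two blocks are still in the rack, and the lever is still at half.

```bash
python3 -c "
from rig import hand_in;print(hand_in())"
```

```text
the job is handed in; nothing more can be done
None
```

Job handed in at 28.6 s: the valve lever is at half, within about 1° by camera, and the long block is held still and upright in the slot with almost no side force, its lower end about 27 mm above the bench.

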